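# Seat the drill and latch the sprung slide of the point viewer

### The job

Set up the drill for the point viewer: with a fingertip push the drill by its point back along its groove until its shank is home against the end plate, and push the sprung carriage by its black rubber pad just past the stop pin and let go, so that it springs back and rests latched against the pin. Leave it so, with the drill still home in its groove. Pick nothing up, keep off the rest of the carriage, the stop pin and the lens, do not run the carriage against its far stop, and leave the other things on the desk where they are.

Things in the scene. Friction and masses are not known exactly. Their poses are not given: they have to be found in the camera images.
- fixture: the drill-point viewer, fixed to the desk: aluminium base plate, top 12 mm high, with a carriage on a rail and a black lens and camera at one end. Origin on the desk under the rail's centre line; x runs along the rail from the rubber pad to the lens (the way the carriage is pushed), y level to the left of x, z up. The base reaches from x = -116 to +150 mm and y = -52 to +38 mm.
- slide (a joint): travel of the carriage to the lens, m: 0 = home, held by a spring; far stop at 0.056, counted as hit beyond 0.053. The stop pin is pushed aside from 0.006 on and springs in behind the carriage's dog at 0.033; let go after that, the carriage comes back and rests on the pin at 0.032; before that it returns to 0. Push: spring 3 to 6 N, pin up to 6 N more, damper 35 N per m/s; it returns at about 0.1 m/s.
- stop_pin (a joint): position of the sprung stop pin, m: 0 = sprung in, in the way of the carriage's dog; about 0.006 while the dog pushes it aside (range 0 to 0.009). It works by itself and is not to be touched.
- pin_top (a point): top of the upright steel stop pin, 8 mm thick, 42 mm above the desk, at the fixture's x = -42, y = -25 mm beside the carriage. Its housing (37 mm high) and black knob reach out to y = -67 mm.
- pad_face (a point): centre of the face of the black ribbed rubber pad to be pushed, 46 mm above the desk; moves with the carriage, axes as the fixture's (push along +x), at x = -99 mm when home. The pad is 34 mm wide, 30 to 62 mm above the desk, and stands 7 mm proud of the aluminium end plate (48 mm wide, 39 mm lower down, top 66 mm above the desk). Below the pad a home stop block reaches to 24 mm height.
- groove_end (a point): the face of the carriage's end plate where the drill's shank must sit, on the groove's middle line at the drill axis' height, 46 mm above the desk; moves with the carriage, axes as the fixture's, at x = -82 mm when home. The groove runs from here 80 mm along +x, is 10 mm wide, floor 4 mm below this point, walls to 47 mm above the desk; beyond it the drill juts out freely.
- drill_point (a point): the point of the loose twist drill in the groove, on its axis. The drill is 95 mm long, 8 mm thick, with a black hexagonal shank, about 45 g. Its y axis points from the shank to the point (about the fixture's +x). At the start the shank is 8 to 14 mm short of the end plate; home, the point is 95 mm from groove_end.
- drill_shank (a point): middle of the drill's shank end face, 95 mm from its point; home when it touches the end plate at groove_end.
- far_stop (a point): top edge of the far stop block, 26 mm above the desk: x = 40 to 52 mm, 30 mm wide, under the line of the drill. Beside it a spring cylinder, x = 30 to 98 mm, y = 22 to 34 mm, top 29 mm above the desk.
- cradle: the steel carriage with its groove and end plate, without the rubber pad; not to be touched.
- drill: the loose twist drill; origin on its underside, 53 mm from the shank end; y axis towards the point.
- lens: the black lens of the viewer, 49 mm in diameter, 35 mm long, in line with the groove: its front is at the fixture's x = 85 mm, its axis 46 mm above the desk; not to be touched.
- mouse: black computer mouse, 102 x 58 x 36 mm, bystander
- drill_box: blue plastic drill case, 76 x 118 x 33 mm, bystander
- calculator: grey pocket calculator, 112 x 70 x 12 mm, bystander
- usb_stick: red memory stick, 18 x 56 x 9 mm, bystander
- tube_blue: square drill tube with a blue cap, 15 x 89 x 14 mm, bystander
- tube_orange: square drill tube with an orange cap, 15 x 89 x 14 mm, bystander
- tube_green: square drill tube with a green cap, 15 x 89 x 14 mm, bystander
- marker_pen: black and white marker pen, 17 x 135 x 16 mm, bystander

How it is judged:
By the outcome, as a careful person would: the job done as asked, in the order asked, and still so for the second after the job is handed in, with the robot touching nothing.
It also fails if it takes over 45 s, if anything falls off the work surface, if the arm or the gripper's body presses on something with over 40 N, if the wrist force passes 120 N, or if a joint passes its speed limit or range.

### The arm

A 6-joint arm with a two-finger parallel gripper is mounted at the origin on a cart in front of the work surface, level with it; the furniture and walls round the work are solid. World frame = base frame: x ahead of the robot, y to its left, z up, the work surface at z = 0. Lengths are in m, angles in rad, forces in N, time in s.
With the tool pointing down it reaches from about 0.3 to 0.775 m from the base axis. Payload 14.6 kg.
Tool frame: the origin (TCP) lies at the very end of the fingers, on their centre line; the grasp point (between the pads) lies 19 mm behind it; z points along the fingers, y is the direction in which the jaws open and shut (so a half turn about z gives the same grasp; the last joint's range is limited). The gripper opens to 94 mm and grips with 3 to 60 N. Pads are 16 mm wide; open, the fingers measure 119 mm over their backs; the gripper's body (75 mm by 177 mm) begins 78 mm behind the grasp point.
Start: joints at [-1.322, 0.3, 1.521, -0, 1.321, -0.067], TCP at [0.171, -0.523, 0.205] pointing down, gripper open.
Joint ranges: [-3.03, 3.03], [-0.79, 2.21], [0.23, 2.52], [-1.04, 4.18], [0, 3.07], [-2.55, 2.55]. Speed limits (rad/s): [2.22, 2.22, 2.57, 3.14, 3.14, 3.14].

### API

Orientations are given as [roll, pitch, yaw] about the fixed x, y, z axes, in that order (R = Rz(yaw) Ry(pitch) Rx(roll)).
In Python, from station import ctrl, vision, ticket gives the robot as it stands.
- The arm moves only by the tool step_arm, never from a script. Its argument "steps" is a list of rows, each an object of numbers: "x", "y", "z": the shift along the tool's x, y, z in m; "ax", "ay", "az": the turn, a rotation vector about the tool's x, y, z in degrees; "claw": the finger opening in m, from 0 to 0.094. A call has 1 to 5 rows; each row shifts and turns the pose as measured when the row begins, along the tool's axes as they then stand; what a row does not reach is not made up. A row lasts 1/12 s, in which the tool goes at most 41.7 mm and 7.16 degrees, less where a joint would pass 70% of its speed; a pose out of reach is approached as far as the arm can. A call with a gripper value outside its range is refused whole. The fingers move at their own pace and stop on an object; "grip_force" is the grip in N (left out, the last holds). Time passes only in rows, so rows that do not move let the fingers close. It gives the time, the measured TCP pose, the force and the opening at its end, in the units of the state.
- ctrl.get_obs(): the state, without advancing time (a new reading comes with each control period).
- vision.camera(name): name is "scene" or "top"; returns (picture, depth): 420x560x3 uint8, red, green, blue; 420x560 float32, m along the optical axis (not along the pixel's ray), 0 where there is no reading.
- vision.camera_params(name): a dict with "fov_y" (degrees; the focal length in pixels is half the picture's height over the tangent of half this angle, whatever the lens; pixels are square), "cx", "cy" (the principal point, pixels), "k1" (the pictures are not rectified: a ray, as slopes to the right and down, at radius r is drawn at 1 + k1 r^2 times it, then the intrinsics apply), "origin" and "attitude" of the camera in the world. Camera axes: x right, y up, looking along -z (the intrinsics and any distortion apply to the point x, -y, -z); pixel columns grow to the right and rows downward; lengths in m; the calibration is good to about 2 mm. A picture is of the moment at which its call begins. camera_params takes no time and is no camera call.
- ticket.hand_in(): hands the job in, once; it reports no verdict.
The state is a dict: "time_s": time; "qpos": joint angles; "joint_vel": joint speeds; "tau": joint torques, N m; "ee_pos": TCP position; "eef_rot": TCP orientation; "force": force on the tool from outside, world axes, zero at the start; "moment": the same for the moment, N m; "grip_width": finger opening in m.
Only numpy, scipy, OpenCV 4.12 (cv2) and the standard library are available. Lean on these libraries where they do the work, as an engineer would, in place of code of your own. Each camera call takes 0.05 s, during which the arm holds its last target.

## Working session

There is one attempt and no reset: what is moved stays moved. The work goes in short steps, Python scripts to look and compute and a tool call to move; the robot and the scene stay as the last step left them, time stands still between calls to the robot, and variables do not carry over. Pictures are saved under pics/ and viewed, and the job is handed in when it is done.

Besides the shell and the picture viewer there is one more tool, called after "Emit:" by a JSON object that holds its "name" and its "arguments". step_arm: Moves the arm, as the interface text tells. Its arguments: {"type":"object","properties":{"steps":{"type":"array"},"grip_force":{"type":"number"}},"required":["steps"]}

```bash
mkdir -p pics; ls
cat > h.py <<'E'
import numpy as np,cv2
from scipy.spatial.transform import Rotation as R
from station import ctrl,vision,ticket
def par(n):
    p=vision.camera_params(n);f=210/np.tan(np.radians(p['fov_y'])/2)
    return p,f
def att(a):
    a=np.array(a,float)
    if a.shape==(3,3): return a
    if a.size==3: return R.from_euler('xyz',a).as_matrix()
    raise Exception(a)
def pix2w(n,u,v,depth=None,z=None):
    p,f=par(n);K=np.array([[f,0,p['cx']],[0,f,p['cy']],[0,0,1.]])
    q=cv2.undistortPoints(np.array([[[u,v]]],float),K,np.array([p['k1'],0,0,0.]))[0,0]
    d=att(p['attitude'])@np.array([q[0],-q[1],-1]);o=np.array(p['origin'])
    if z is not None: depth=(z-o[2])/d[2]
    return o+depth*d
def w2pix(n,P):
    p,f=par(n);c=att(p['attitude']).T@(np.array(P)-np.array(p['origin']))
    s=np.array([c[0],-c[1]])/-c[2];s=s*(1+p['k1']*(s@s));return s*f+[p['cx'],p['cy']]
E
python3 - <<'E'
from h import *
for n in('scene','top'):
    im,d=vision.camera(n);np.savez('pics/%s0.npz'%n,im=im,d=d)
    cv2.imwrite('pics/%s0.png'%n,im[:,:,::-1]);print(n,vision.camera_params(n))
print(ctrl.get_obs())
E
```

```text
pics
scene {'fov_y': 42.946218751853806, 'cx': 275.0992647907334, 'cy': 207.50169649280576, 'k1': -0.1483686802742032, 'origin': array([0.0506451 , 0.97229261, 1.07487442]), 'attitude': array([ 0.81667601,  0.00665889, -2.68246903])}
top {'fov_y': 55.780968254007504, 'cx': 274.56429091047346, 'cy': 210.59757695744312, 'k1': -0.0501763229939258, 'origin': array([0.45600762, 0.01684449, 1.44311704]), 'attitude': array([ 6.83413154e-02, -9.55139569e-05, -1.55504199e+00])}
{'time_s': 0.1, 'qpos': array([-1.32160287e+00,  3.00403252e-01,  1.52152963e+00, -7.17063011e-06,
        1.32071486e+00, -6.66258345e-02]), 'joint_vel': array([-0.00022821, -0.00139908, -0.00122163, -0.0008797 , -0.00125337,
        0.00067876]), 'tau': array([ 9.89371911e-04, -5.32648265e+01, -3.53284764e+01,  7.09819794e-02,
        2.35219690e-02, -7.33900970e-05]), 'ee_pos': array([ 0.1707489 , -0.5225666 ,  0.20494532]), 'eef_rot': array([-3.14053945e+00, -6.33134679e-05,  3.15821035e-01]), 'force': array([-1.01547992,  0.72010688,  0.15708774]), 'moment': array([-0.03975236,  0.01448064,  0.01702417]), 'grip_width': 0.09373473599962599}
```

View pics/scene0.png

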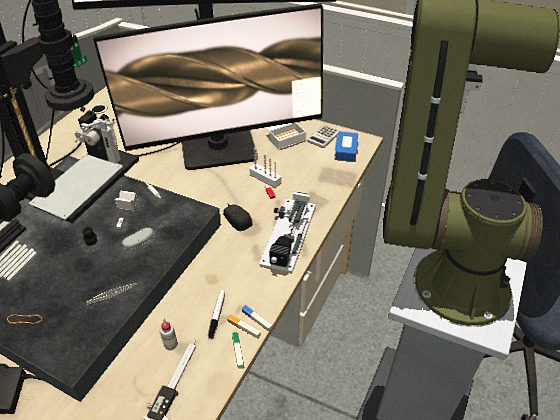

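View pics/top0.png

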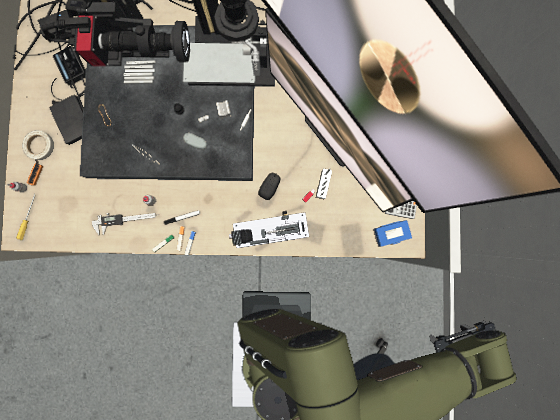

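The top view shows the fixture at about (232–312, 212–248), lens at the left end (240,237) and pad at the right. Next I'll enlarge it.

Run:
```python
from h import *
a=np.load('pics/top0.npz')['im'];b=np.load('pics/scene0.npz')['im']
cv2.imwrite('pics/t1.png',cv2.resize(a[200:260,222:322,::-1],None,fx=8,fy=8,interpolation=cv2.INTER_CUBIC))
cv2.imwrite('pics/s1.png',cv2.resize(b[185:280,250:330,::-1],None,fx=6.3,fy=6.3,interpolation=cv2.INTER_CUBIC))
```

```text
(no output)
```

View pics/t1.png

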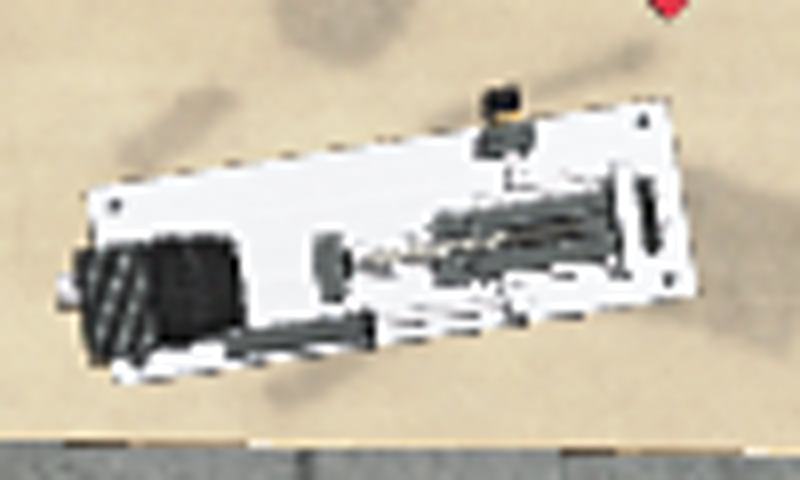

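View pics/s1.png

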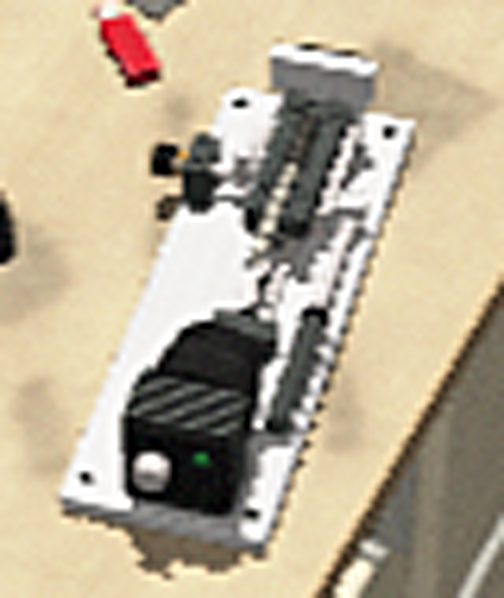

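```bash
cat >> h.py <<'E'
C=np.array([[150,-52],[-116,-52],[-116,38],[150,38]])/1000.
def fixw(p,P):
    c,s=np.cos(p[2]),np.sin(p[2]);P=np.atleast_2d(P)
    return np.c_[p[0]+c*P[:,0]-s*P[:,1],p[1]+s*P[:,0]+c*P[:,1],P[:,2]]
E
python3 - <<'E'
from h import *
from scipy.optimize import least_squares
T=(np.array([[90,192],[665,100],[697,292],[118,382]])+.5)/8-.5+[222,200]
S=(np.array([[63,498],[228,92],[415,122],[268,532]])+.5)/6.3-.5+[250,185]
P=np.c_[C,np.full(4,.012)]
def res(p,w):
    W=fixw(p,P);r=[]
    if 0 in w:r+=[w2pix('top',q)-t for q,t in zip(W,T)]
    if 1 in w:r+=[w2pix('scene',q)-t for q,t in zip(W,S)]
    return np.ravel(r)
for w in([0],[1],[0,1]):
    s=least_squares(lambda p:res(p,w),[.4,0,1.7]);print(w,s.x,np.degrees(s.x[2]),s.fun.round(1))
p=s.x
np.save('fix.npy',p)
d=np.load('pics/top0.npz')['d'];
print(np.round(fixw(p,[[.013,0,.046],[.023,0,.046],[-.099,0,.046],[-.042,-.025,.042],[.085,0,.046]]),4))
for n,o,k in(('top',(222,200),8),('scene',(250,185),6.3)):
  for q in [[.013,0,.046],[.023,0,.046],[-.099,0,.046],[-.082,0,.046],[-.042,-.025,.042],[.085,0,.046],[-.092,-.024,.066],[-.092,.024,.066]]: print(n,q,(w2pix(n,fixw(p,q)[0])-o+.5)*k-.5)
  dd=np.load(f'pics/{n}0.npz')['d']
  # desk z check
for u,v in((270,205),(330,240),(225,225)):print(pix2w('top',u,v,d[v,u]))
E
```

```text
[0] [0.48065871 0.01331998 1.74292617] 99.86231337482795 [-0.5 -0.4  0.4 -0.4  0.4  0.3 -0.3  0.5]
[1] [0.47653916 0.01447041 1.7501509 ] 100.2762602666003 [-0.4 -0.1  0.1 -1.4 -0.  -0.6  0.3  1.6]
[0, 1] [0.47824394 0.01362994 1.74803408] 100.15497537973445 [-0.6  0.5  0.2  0.1  0.3  0.8 -0.3  1.4 -0.9 -0.6 -0.2 -1.7 -0.4 -0.9
 -0.3  1.1]
[[ 0.476   0.0264  0.046 ]
 [ 0.4742  0.0363  0.046 ]
 [ 0.4957 -0.0838  0.046 ]
 [ 0.5103 -0.0233  0.042 ]
 [ 0.4633  0.0973  0.046 ]]
top [0.013, 0, 0.046] [402.63214611 259.70596478]
top [0.023, 0, 0.046] [380.17786543 263.36616749]
top [-0.099, 0, 0.046] [653.83765161 218.69866908]
top [-0.082, 0, 0.046] [615.75138283 224.92292735]
top [-0.042, -0.025, 0.042] [516.55932103 183.83738952]
top [0.085, 0, 0.046] [240.9164967  286.04737413]
top [-0.092, -0.024, 0.066] [632.14031348 165.47308171]
top [-0.092, 0.024, 0.066] [650.40273493 274.72116827]
scene [0.013, 0, 0.046] [263.88570769 236.91140379]
scene [0.023, 0, 0.046] [257.9406769 252.6068905]
scene [-0.099, 0, 0.046] [326.72227323  70.85125359]
scene [-0.082, 0, 0.046] [317.60898709  94.95397244]
scene [-0.042, -0.025, 0.042] [241.32935029 149.2828333 ]
scene [0.085, 0, 0.046] [219.76239659 353.33713329]
scene [-0.092, -0.024, 0.066] [272.78803782  38.3713098 ]
scene [-0.092, 0.024, 0.066] [375.80187434  57.50881832]
[ 5.75011127e-01  3.52431125e-02 -3.15976036e-04]
[ 0.45092233 -0.18500624 -0.00198913]
[ 0.49946643  0.19809237 -0.00228184]
```

Run:
```python
from h import *
p=np.array([.4785,.0137,np.radians(100.1)])
c,s=np.cos(p[2]),np.sin(p[2])
for n in('top','scene'):
    z=np.load(f'pics/{n}0.npz');d=z['d'];im=z['im'];pr,f=par(n)
    K=np.array([[f,0,pr['cx']],[0,f,pr['cy']],[0,0,1.]])
    v,u=np.mgrid[0:420,0:560];q=cv2.undistortPoints(np.c_[u.ravel(),v.ravel()].astype(float)[:,None],K,np.array([pr['k1'],0,0,0.]))[:,0]
    D=d.ravel();W=np.array(pr['origin'])+(np.c_[q[:,0],-q[:,1],-np.ones(len(q))]*D[:,None])@att(pr['attitude']).T
    ok=D>0
    e=W[:,:2]-p[:2];F=np.c_[c*e[:,0]+s*e[:,1],-s*e[:,0]+c*e[:,1],W[:,2]]*1000
    def sel(lo,hi):return ok&np.all((F>lo)&(F<hi),1)
    for x in range(-120,160,10):
        m=sel([x,-80,15],[x+10,45,200]);
        if m.any():print(n,x,m.sum(),'zmax',F[m,2].max().round(),'y',F[m,1].min().round(),F[m,1].max().round())
    m=sel([-10,-12,32],[60,12,60]);print(np.c_[F[m],np.argwhere(m)[:,0]%560,np.argwhere(m)[:,0]//560].round().astype(int).tolist())
    m=sel([-103,-30,50],[-70,30,75]);print('plate',F[m].mean(0),F[m].min(0),F[m].max(0))
    m=sel([-55,-70,25],[-30,-21,55]);print('pin',F[m].round().tolist())
    m=ok&(W[:,2]>.1)&(W[:,0]<.75)&(W[:,0]>.25)&(abs(W[:,1])<.35)
    if m.any():print('tall',W[m].min(0),W[m].max(0),m.sum())
```

```text
top -120 3 zmax 18.0 y -42.0 -27.0
top -110 8 zmax 21.0 y -50.0 33.0
top -100 32 zmax 69.0 y -45.0 21.0
top -90 48 zmax 71.0 y -43.0 31.0
top -80 35 zmax 52.0 y -44.0 24.0
top -70 39 zmax 50.0 y -31.0 23.0
top -60 38 zmax 52.0 y -50.0 18.0
top -50 67 zmax 51.0 y -67.0 28.0
top -40 60 zmax 51.0 y -68.0 30.0
top -30 40 zmax 54.0 y -52.0 28.0
top -20 36 zmax 54.0 y -50.0 27.0
top -10 28 zmax 51.0 y -41.0 29.0
top 0 24 zmax 51.0 y -43.0 34.0
top 10 22 zmax 49.0 y -16.0 29.0
top 20 27 zmax 49.0 y -53.0 27.0
top 30 24 zmax 36.0 y -40.0 32.0
top 40 41 zmax 32.0 y -34.0 34.0
top 50 20 zmax 34.0 y -29.0 29.0
top 60 16 zmax 31.0 y -34.0 31.0
top 70 15 zmax 30.0 y -47.0 30.0
top 80 41 zmax 70.0 y -51.0 32.0
top 90 45 zmax 71.0 y -24.0 30.0
top 100 40 zmax 75.0 y -40.0 31.0
top 110 43 zmax 71.0 y -42.0 30.0
top 120 45 zmax 76.0 y -33.0 29.0
top 130 47 zmax 76.0 y -50.0 35.0
top 140 39 zmax 75.0 y -25.0 33.0
top 150 21 zmax 73.0 y -22.0 17.0
[[-4, -11, 46, 276, 228], [-7, -11, 46, 277, 228], [-3, -8, 49, 276, 229], [-6, -7, 48, 277, 229], [-2, -4, 47, 276, 230], [-6, -4, 50, 277, 230], [-9, -3, 5
[... 5178 characters left out ...]
34.0, -63.0, 29.0], [-34.0, -60.0, 30.0], [-36.0, -55.0, 29.0], [-33.0, -48.0, 33.0], [-32.0, -45.0, 35.0], [-33.0, -42.0, 35.0], [-35.0, -40.0, 34.0], [-36.0, -38.0, 33.0], [-44.0, -37.0, 26.0], [-39.0, -32.0, 32.0], [-43.0, -30.0, 29.0], [-44.0, -28.0, 29.0], [-41.0, -24.0, 33.0], [-42.0, -21.0, 32.0], [-33.0, -54.0, 28.0], [-34.0, -40.0, 31.0], [-34.0, -37.0, 32.0], [-38.0, -35.0, 28.0], [-37.0, -32.0, 30.0], [-41.0, -27.0, 28.0], [-37.0, -23.0, 32.0], [-31.0, -48.0, 28.0], [-31.0, -45.0, 28.0], [-32.0, -42.0, 28.0], [-30.0, -39.0, 31.0], [-33.0, -37.0, 29.0], [-37.0, -23.0, 29.0], [-32.0, -36.0, 26.0]]
tall [ 0.25005418 -0.34179739  0.10056901] [ 0.74999795 -0.04108317  0.67803993] 10625
```

Run:
```python
from h import *
for n in('top','scene'):
    z=np.load(f'pics/{n}0.npz');d=z['d'];pr,f=par(n)
    v,u=np.mgrid[0:420:3,0:560:3]
    W=np.array([pix2w(n,a,b,d[b,a]) for a,b in zip(u.ravel(),v.ravel()) if d[b,a]>0])
    m=(W[:,2]>.08)&(W[:,0]<1.)&(W[:,0]>.35)&(abs(W[:,1])<.6)
    H={}
    for w in W[m]:
        k=(round(w[0],1),round(w[1],1));H.setdefault(k,[]).append(w[2])
    print(n,{k:(round(min(v),2),round(max(v),2)) for k,v in sorted(H.items())})
p=np.array([.4785,.0137,np.radians(100.1)])
print(fixw(p,[[.054,0,0],[.054-.04,0,0],[-.14,0,0]]))
```

```text
Traceback (most recent call last):
  File "h.py", line 13, in pix2w
    p,f=par(n);K=np.array([[f,0,p['cx']],[0,f,p['cy']],[0,0,1.]])
        ~~~^^^
  File "h.py", line 5, in par
    p=vision.camera_params(n);f=210/np.tan(np.radians(p['fov_y'])/2)
ValueError: time passes only in moves, steps and waits
```

```bash
sed -i 's/^def par(n):/import functools\n@functools.lru_cache(None)\ndef par(n):/' h.py
python3 - <<'E'
from h import *
for n in('top','scene'):
    z=np.load(f'pics/{n}0.npz');d=z['d'];pr,f=par(n)
    v,u=np.mgrid[0:420:3,0:560:3]
    W=np.array([pix2w(n,a,b,d[b,a]) for a,b in zip(u.ravel(),v.ravel()) if d[b,a]>0])
    m=(W[:,2]>.08)&(W[:,0]<1.)&(W[:,0]>.35)&(abs(W[:,1])<.6)
    H={}
    for w in W[m]:
        k=(round(w[0],1),round(w[1],1));H.setdefault(k,[]).append(w[2])
    print(n,{(float(k[0]),float(k[1])):(float(round(min(v),2)),float(round(max(v),2))) for k,v in sorted(H.items())})
p=np.array([.4785,.0137,np.radians(100.1)])
print(fixw(p,[[.054,0,0],[.054-.04,0,0],[-.14,0,0]]))
E
```

```text
top {(0.4, -0.6): (0.2, 0.21), (0.4, -0.5): (0.08, 0.21), (0.5, -0.6): (0.2, 0.21), (0.5, -0.5): (0.08, 0.21), (0.5, -0.4): (0.71, 0.92), (0.5, -0.3): (0.21, 0.86), (0.6, -0.6): (0.2, 0.21), (0.6, -0.5): (0.13, 0.2), (0.6, -0.4): (0.87, 0.93), (0.6, -0.3): (0.15, 0.94), (0.6, -0.2): (0.08, 0.73), (0.6, 0.5): (0.09, 0.09), (0.7, -0.3): (0.32, 0.94), (0.7, -0.2): (0.09, 0.95), (0.7, -0.1): (0.57, 0.59), (0.7, 0.1): (0.08, 0.1), (0.7, 0.2): (0.08, 0.1), (0.7, 0.3): (0.08, 0.1), (0.7, 0.4): (0.08, 0.1), (0.7, 0.5): (0.08, 0.1), (0.7, 0.6): (0.08, 0.1), (0.8, -0.2): (0.14, 0.95), (0.8, -0.1): (0.14, 0.89), (0.8, 0.1): (0.08, 0.1), (0.8, 0.2): (0.08, 0.1), (0.8, 0.3): (0.08, 0.11), (0.8, 0.4): (0.08, 0.1), (0.8, 0.5): (0.08, 0.1), (0.8, 0.6): (0.08, 0.1), (0.9, -0.1): (0.13, 0.82), (0.9, -0.0): (0.14, 0.74), (0.9, 0.1): (0.08, 0.1), (0.9, 0.2): (0.08, 0.13), (0.9, 0.3): (0.08, 0.13), (0.9, 0.4): (0.08, 0.13), (0.9, 0.5): (0.08, 0.1), (0.9, 0.6): (0.08, 0.1), (1.0, 0.0): (0.11, 0.66), (1.0, 0.1): (0.08, 0.58), (1.0, 0.2): (0.08, 0.12), (1.0, 0.3): (0.08, 0.12), (1.0, 0.4): (0.08, 0.1), (1.0
[... 590 characters left out ...]
): (0.13, 0.57), (0.8, 0.1): (0.08, 0.1), (0.8, 0.2): (0.08, 0.09), (0.8, 0.3): (0.08, 0.11), (0.8, 0.4): (0.08, 0.09), (0.8, 0.5): (0.08, 0.1), (0.8, 0.6): (0.08, 0.09), (0.9, -0.2): (0.45, 0.5), (0.9, -0.1): (0.13, 0.58), (0.9, 0.0): (0.13, 0.59), (0.9, 0.1): (0.08, 0.1), (0.9, 0.2): (0.08, 0.12), (0.9, 0.3): (0.08, 0.13), (0.9, 0.4): (0.08, 0.13), (0.9, 0.5): (0.08, 0.09), (0.9, 0.6): (0.08, 0.09), (1.0, 0.0): (0.1, 0.6), (1.0, 0.1): (0.09, 0.58), (1.0, 0.2): (0.08, 0.12), (1.0, 0.3): (0.08, 0.12), (1.0, 0.4): (0.08, 0.09), (1.0, 0.5): (0.09, 0.1), (1.0, 0.6): (0.09, 0.1)}
[[ 0.4690302   0.06686317  0.        ]
 [ 0.47604487  0.02748304  0.        ]
 [ 0.50305134 -0.12413045  0.        ]]
```

Emit:
{"name": "step_arm", "arguments": {"steps": [{"az":4,"claw":0},{"az":4,"claw":0},{"x":0.024,"y":-0.032,"claw":0},{"x":0.024,"y":-0.032,"claw":0},{"x":0.024,"y":-0.032,"claw":0}], "grip_force": 10}}

```text
validation failed for argument at $.st...
```

Emit:
{"name": "step_arm", "arguments": {"steps": [{"x":0.0,"y":0.0,"z":0.0,"ax":0.0,"ay":0.0,"az":4.0,"claw":0.0},{"x":0.0,"y":0.0,"z":0.0,"ax":0.0,"ay":0.0,"az":4.0,"claw":0.0},{"x":0.024,"y":-0.032,"z":0.0,"ax":0.0,"ay":0.0,"az":0.0,"claw":0.0}], "grip_force": 10}}

```text
time_s: 0.35
ee_pos: [0.187, -0.4889, 0.2032]
eef_rot: [-3.138, 0.001, 0.167]
force: [0.6, -0.1, 0.8]
grip_width: 0.0779
```

Emit:
{"name": "step_arm", "arguments": {"steps": [{"x":0.025,"y":-0.033,"z":0.0,"ax":0.0,"ay":0.0,"az":0.0,"claw":0.0},{"x":0.025,"y":-0.033,"z":0.0,"ax":0.0,"ay":0.0,"az":0.0,"claw":0.0},{"x":0.025,"y":-0.033,"z":0.0,"ax":0.0,"ay":0.0,"az":0.0,"claw":0.0},{"x":0.025,"y":-0.033,"z":0.0,"ax":0.0,"ay":0.0,"az":0.0,"claw":0.0},{"x":0.025,"y":-0.033,"z":0.0,"ax":0.0,"ay":0.0,"az":0.0,"claw":0.0}]}}

```text
time_s: 0.77
ee_pos: [0.282, -0.3018, 0.2011]
eef_rot: [-3.134, 0.002, 0.16]
force: [0.4, -0.4, 0.4]
grip_width: 0.0443
```

Emit:
{"name": "step_arm", "arguments": {"steps": [{"x":0.025,"y":-0.033,"z":0.0,"ax":0.0,"ay":0.0,"az":0.0,"claw":0.0},{"x":0.025,"y":-0.033,"z":0.0,"ax":0.0,"ay":0.0,"az":0.0,"claw":0.0},{"x":0.025,"y":-0.033,"z":0.0,"ax":0.0,"ay":0.0,"az":0.0,"claw":0.0},{"x":0.025,"y":-0.033,"z":0.0,"ax":0.0,"ay":0.0,"az":0.0,"claw":0.0},{"x":0.025,"y":-0.033,"z":0.0,"ax":0.0,"ay":0.0,"az":0.0,"claw":0.0}]}}

```text
time_s: 1.18
ee_pos: [0.377, -0.1162, 0.202]
eef_rot: [-3.134, 0.002, 0.158]
force: [-0.0, -0.8, 0.0]
grip_width: 0.0104
```

Emit:
{"name": "step_arm", "arguments": {"steps": [{"x":0.024,"y":-0.033,"z":0.0,"ax":0.0,"ay":0.0,"az":0.0,"claw":0.0},{"x":0.024,"y":-0.033,"z":0.0,"ax":0.0,"ay":0.0,"az":0.0,"claw":0.0},{"x":0.024,"y":-0.033,"z":0.0,"ax":0.0,"ay":0.0,"az":0.0,"claw":0.0},{"x":0.024,"y":-0.033,"z":0.0,"ax":-0.4,"ay":0.0,"az":-1.0,"claw":0.0},{"x":0.015,"y":-0.02,"z":0.0,"ax":0.0,"ay":0.0,"az":0.0,"claw":0.0}]}}

```text
time_s: 1.6
ee_pos: [0.4623, 0.0591, 0.2028]
eef_rot: [-3.141, 0.001, 0.178]
force: [-0.0, -0.5, -0.6]
grip_width: 0.0003
```

Emit:
{"name": "step_arm", "arguments": {"steps": [{"x":0.0,"y":0.0,"z":0.0,"ax":0.0,"ay":0.0,"az":0.0,"claw":0.0}]}}

```text
time_s: 1.68
ee_pos: [0.4633, 0.0626, 0.2023]
eef_rot: [-3.141, 0.001, 0.181]
force: [0.1, -0.8, -0.4]
grip_width: 0.0006
```

```bash
cat >> h.py <<'E'
FP=np.array([.4785,.0137,np.radians(100.1)])
def w2f(P):
    P=np.array(P);c,s=np.cos(FP[2]),np.sin(FP[2]);e=P[:2]-FP[:2];return np.array([c*e[0]+s*e[1],-s*e[0]+c*e[1],P[2]])*1000
def rep():
    o=ctrl.get_obs();print('t',o['time_s'],'fix mm',w2f(o['ee_pos']).round(1),'rpy deg',np.degrees(o['eef_rot']).round(2),'F',o['force'].round(2),'w',o['grip_width'].round(4))
def snap(k):
    a=vision.camera('top')[0];b=vision.camera('scene')[0]
    A=cv2.resize(a[195:260,222:322,::-1],(700,455),interpolation=cv2.INTER_CUBIC)
    B=cv2.resize(b[160:280,230:350,::-1],(600,600),interpolation=cv2.INTER_CUBIC)
    cv2.imwrite(f'pics/{k}_t.png',A);cv2.imwrite(f'pics/{k}_s.png',B)
E
python3 -c "
from h import *
rep();snap('a')"
```

```text
Traceback (most recent call last):
  File "h.py", line 31, in rep
    o=ctrl.get_obs();print('t',o['time_s'],'fix mm',w2f(o['ee_pos']).round(1),'rpy deg',np.degrees(o['eef_rot']).round(2),'F',o['force'].round(2),'w',o['grip_width'].round(4))
                                                                                                                                                      ^^^^^^^^^^^^^^^^^^^^^
AttributeError: 'float' object has no attribute 'round'
```

```bash
sed -i "s/o\['grip_width'\].round(4)/round(float(o['grip_width']),4)/" h.py
python3 -c "
from h import *
rep();snap('a')"
```

```text
t 1.6833 fix mm [ 50.8   6.4 202.3] rpy deg [-1.7996e+02  8.0000e-02  1.0390e+01] F [ 0.09 -0.8  -0.35] w 0.0006
```

View pics/a_s.png

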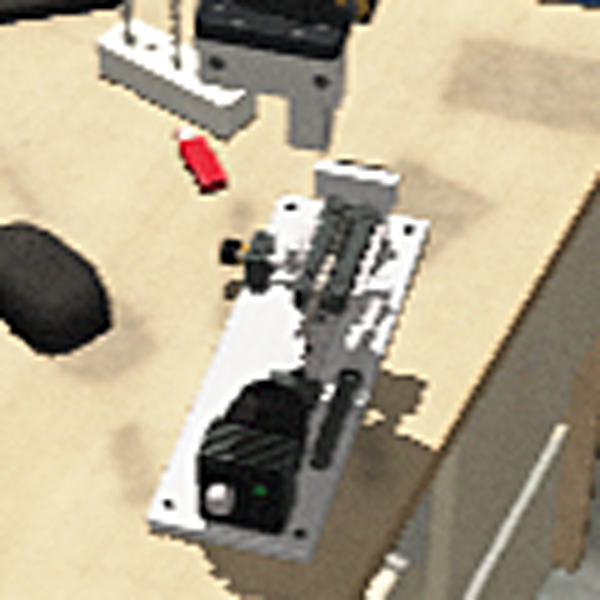

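View pics/a_t.png

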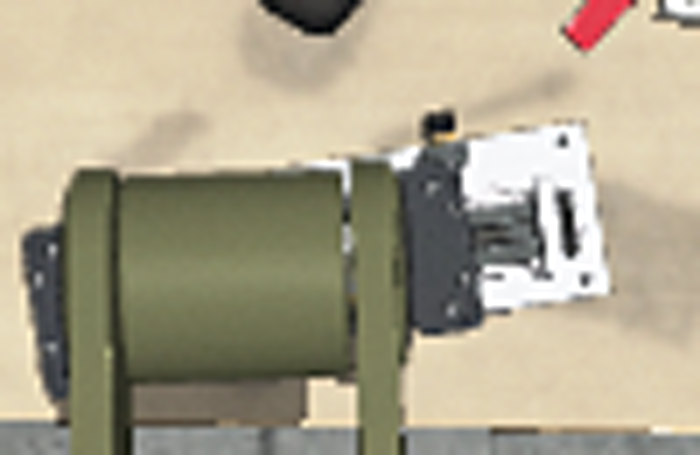

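The fingers are closed and the tip hangs over the gap between drill point and lens. Next I'll descend in that gap.

Emit:
{"name": "step_arm", "arguments": {"steps": [{"x":0.006,"y":-0.003,"z":0.0,"ax":0.0,"ay":0.0,"az":0.0,"claw":0.0},{"x":0.0,"y":0.0,"z":0.035,"ax":0.0,"ay":0.0,"az":0.0,"claw":0.0},{"x":0.0,"y":0.0,"z":0.035,"ax":0.0,"ay":0.0,"az":0.0,"claw":0.0},{"x":0.0,"y":0.0,"z":0.02,"ax":0.0,"ay":0.0,"az":0.0,"claw":0.0},{"x":0.0,"y":0.0,"z":0.0,"ax":0.0,"ay":0.0,"az":0.0,"claw":0.0}]}}

```text
time_s: 2.2
ee_pos: [0.4685, 0.0596, 0.1111]
eef_rot: [3.141, -0.003, 0.173]
force: [0.0, -0.6, -0.9]
grip_width: -0.0
```

```bash
python3 -c "
from h import *
rep();snap('b')"
```

```text
t 2.2 fix mm [ 47.    1.8 111.1] rpy deg [ 1.7996e+02 -1.6000e-01  9.9400e+00] F [ 0.03 -0.57 -0.91] w -0.0
```

View pics/b_s.png

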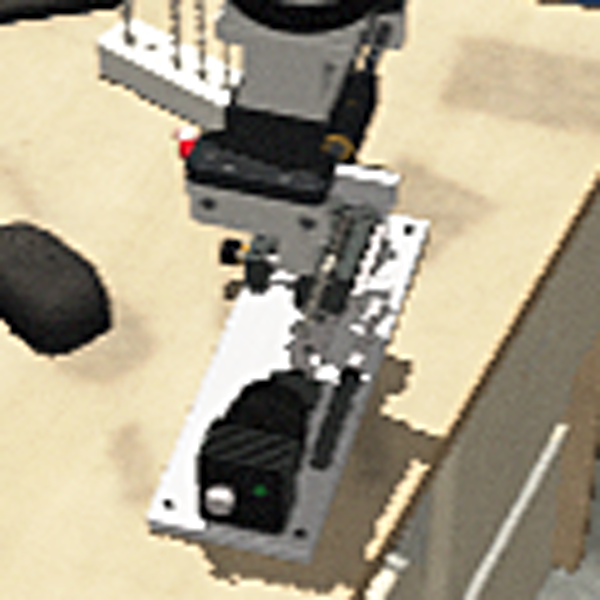

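```bash
python3 -c "
from h import *
a=fixw(FP,[[.047,.0018,.111],[.0345,-.006,.111],[.0345,.01,.111],[.0595,-.006,.111],[.0595,.01,.111],[.047,.0018,.19],[.135,-.036,.208],[.135,.039,.208],[-.041,-.036,.208],[-.041,.039,.208],[.0595,-.006,.189],[.0595,.01,.189]])
for q in a: print(((w2pix('scene',q)-[230,160]+.5)*5-.5).round())
b=cv2.imread('pics/b_s.png');cv2.imwrite('pics/b_s2.png',cv2.resize(b[100:420,150:450],None,fx=1.8,fy=1.8))
"
```

```text
[297. 269.]
[289. 251.]
[318. 256.]
[276. 282.]
[306. 288.]
[299. 155.]
[175. 230.]
[327. 260.]
[273.  10.]
[413.  34.]
[277. 170.]
[308. 176.]
```

View pics/b_s2.png

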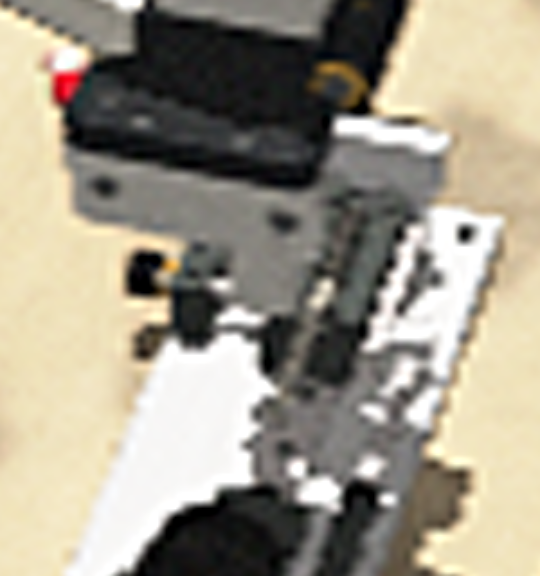

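The body end appears at about (190–328, 245) and the finger tip near (290,275), matching the projection. The x position lagged, so I'll correct it and descend further.

Emit:
{"name": "step_arm", "arguments": {"steps": [{"x":0.001,"y":-0.008,"z":0.0,"ax":0.0,"ay":0.0,"az":0.0,"claw":0.0},{"x":0.0,"y":0.0,"z":0.02,"ax":0.0,"ay":0.0,"az":0.0,"claw":0.0},{"x":0.0,"y":0.0,"z":0.0,"ax":0.0,"ay":0.0,"az":0.0,"claw":0.0}]}}

```text
time_s: 2.55
ee_pos: [0.4724, 0.0681, 0.0992]
eef_rot: [3.14, -0.015, 0.171]
force: [-0.4, -0.4, -0.9]
grip_width: 0.0007
```

```bash
python3 -c "
from h import *
rep()"
```

```text
t 2.55 fix mm [54.6 -3.5 99.2] rpy deg [179.89  -0.84   9.79] F [-0.4  -0.45 -0.86] w 0.0007
```

Emit:
{"name": "step_arm", "arguments": {"steps": [{"x":-0.003,"y":0.0,"z":0.0,"ax":0.0,"ay":0.8,"az":0.0,"claw":0.0}]}}

```text
time_s: 2.63
ee_pos: [0.4707, 0.0679, 0.1009]
eef_rot: [3.139, -0.031, 0.171]
force: [1.6, -0.2, 0.1]
grip_width: 0.0003
```

```bash
python3 -c "
from h import *
rep()"
```

```text
t 2.6333 fix mm [ 54.8  -1.8 100.9] rpy deg [179.88  -1.79   9.8 ] F [ 1.61 -0.24  0.12] w 0.0003
```

Emit:
{"name": "step_arm", "arguments": {"steps": [{"x":0.0,"y":0.0,"z":0.0,"ax":0.0,"ay":0.0,"az":0.0,"claw":0.0}]}}

```text
time_s: 2.72
ee_pos: [0.4705, 0.0681, 0.102]
eef_rot: [3.139, -0.033, 0.171]
force: [-0.1, -0.8, -0.2]
grip_width: 0.0004
```

```bash
python3 -c "
from h import *
rep()"
```

```text
t 2.7167 fix mm [ 54.9  -1.6 102. ] rpy deg [179.88  -1.9    9.8 ] F [-0.1  -0.82 -0.2 ] w 0.0004
```

Emit:
{"name": "step_arm", "arguments": {"steps": [{"x":-0.001,"y":0.0,"z":0.0,"ax":0.0,"ay":-1.9,"az":0.0,"claw":0.0},{"x":0.0,"y":0.0,"z":0.03,"ax":0.0,"ay":0.0,"az":0.0,"claw":0.0},{"x":0.0,"y":0.0,"z":0.01,"ax":0.0,"ay":0.0,"az":0.0,"claw":0.0},{"x":0.0,"y":0.0,"z":0.0,"ax":0.0,"ay":0.0,"az":0.0,"claw":0.0}]}}

```text
time_s: 3.05
ee_pos: [0.472, 0.0683, 0.0671]
eef_rot: [3.139, -0.009, 0.171]
force: [0.3, -0.2, -0.2]
grip_width: 0.0005
```

```bash
python3 -c "
from h import *
rep()"
```

```text
t 3.05 fix mm [54.9 -3.2 67.1] rpy deg [179.82  -0.49   9.79] F [ 0.27 -0.19 -0.24] w 0.0005
```

Emit:
{"name": "step_arm", "arguments": {"steps": [{"x":-0.004,"y":0.0,"z":0.012,"ax":0.0,"ay":-0.5,"az":0.0,"claw":0.0},{"x":0.0,"y":0.0,"z":0.01,"ax":0.0,"ay":0.0,"az":0.0,"claw":0.0},{"x":0.0,"y":0.0,"z":0.0,"ax":0.0,"ay":0.0,"az":0.0,"claw":0.0}]}}

```text
time_s: 3.3
ee_pos: [0.4687, 0.0676, 0.0459]
eef_rot: [3.138, -0.002, 0.171]
force: [0.6, 0.3, -0.4]
grip_width: 0.0008
```

```bash
python3 -c "
from h import *
rep();snap('c')"
```

```text
t 3.3 fix mm [54.8  0.2 45.9] rpy deg [ 1.7981e+02 -1.1000e-01  9.7900e+00] F [ 0.62  0.34 -0.4 ] w 0.0008
```

View pics/c_s.png

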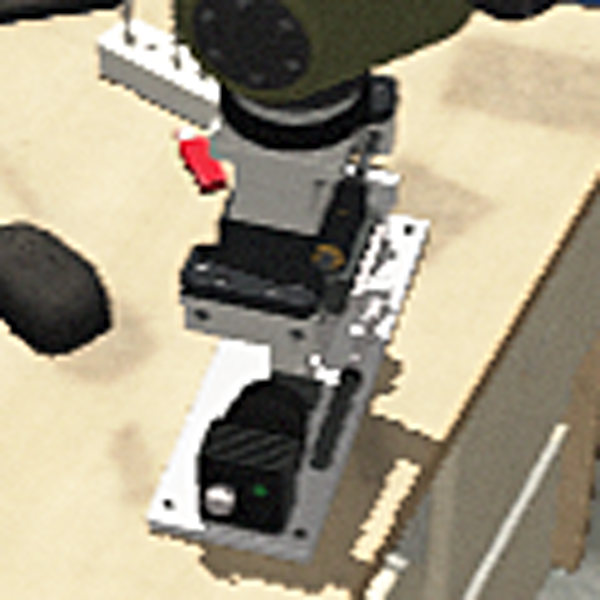

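The finger (270–318, 335–375) sits between lens and drill point with clearance. I'll lower the last 7 mm and then approach the drill point.

Emit:
{"name": "step_arm", "arguments": {"steps": [{"x":0.0,"y":0.0,"z":0.007,"ax":0.0,"ay":0.0,"az":0.0,"claw":0.0},{"x":0.0,"y":0.006,"z":0.0,"ax":0.0,"ay":0.0,"az":0.0,"claw":0.0},{"x":0.0,"y":0.004,"z":0.0,"ax":0.0,"ay":0.0,"az":0.0,"claw":0.0}]}}

```text
time_s: 3.65
ee_pos: [0.4718, 0.0577, 0.0406]
eef_rot: [3.138, -0.005, 0.172]
force: [0.2, 0.3, -0.2]
grip_width: 0.0007
```

```bash
python3 -c "
from h import *
rep()"
```

```text
t 3.65 fix mm [44.5 -1.1 40.6] rpy deg [179.79  -0.29   9.85] F [ 0.21  0.33 -0.19] w 0.0007
```

Emit:
{"name": "step_arm", "arguments": {"steps": [{"x":-0.001,"y":0.003,"z":0.001,"ax":0.0,"ay":-0.3,"az":0.0,"claw":0.0},{"x":0.0,"y":0.003,"z":0.0,"ax":0.0,"ay":0.0,"az":0.0,"claw":0.0},{"x":0.0,"y":0.003,"z":0.0,"ax":0.0,"ay":0.0,"az":0.0,"claw":0.0},{"x":0.0,"y":0.002,"z":0.0,"ax":0.0,"ay":0.0,"az":0.0,"claw":0.0}]}}

```text
time_s: 3.98
ee_pos: [0.4732, 0.0446, 0.0399]
eef_rot: [3.138, 0.0, 0.171]
force: [-0.2, 0.2, -0.1]
grip_width: 0.0005
```

```bash
python3 -c "
from h import *
rep();snap('d')"
```

```text
t 3.9833 fix mm [31.4 -0.2 39.9] rpy deg [1.7979e+02 1.0000e-02 9.7900e+00] F [-0.24  0.24 -0.12] w 0.0005
```

View pics/d_s.png

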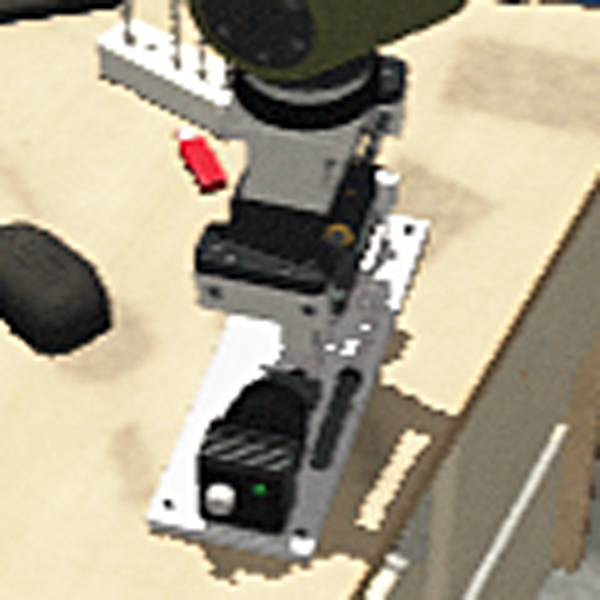

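Emit:
{"name": "step_arm", "arguments": {"steps": [{"x":0.0,"y":0.001,"z":0.0,"ax":0.0,"ay":0.0,"az":0.0,"claw":0.0},{"x":0.0,"y":0.001,"z":0.0,"ax":0.0,"ay":0.0,"az":0.0,"claw":0.0}]}}

```text
time_s: 4.25
ee_pos: [0.4736, 0.0427, 0.04]
eef_rot: [3.138, -0.0, 0.171]
force: [0.5, 0.8, -0.2]
grip_width: 0.0001
```

Emit:
{"name": "step_arm", "arguments": {"steps": [{"x":0.0,"y":0.001,"z":0.0,"ax":0.0,"ay":0.0,"az":0.0,"claw":0.0}]}}

```text
time_s: 4.33
ee_pos: [0.4737, 0.0418, 0.04]
eef_rot: [3.138, -0.0, 0.171]
force: [0.4, 0.7, -0.9]
grip_width: 0.0004
```

Emit:
{"name": "step_arm", "arguments": {"steps": [{"x":0.0,"y":0.001,"z":0.0,"ax":0.0,"ay":0.0,"az":0.0,"claw":0.0}]}}

```text
time_s: 4.42
ee_pos: [0.4739, 0.0408, 0.0401]
eef_rot: [3.138, -0.0, 0.171]
force: [0.2, 0.4, 0.4]
grip_width: 0.0007
```

Emit:
{"name": "step_arm", "arguments": {"steps": [{"x":0.0,"y":0.001,"z":0.0,"ax":0.0,"ay":0.0,"az":0.0,"claw":0.0}]}}

```text
time_s: 4.5
ee_pos: [0.4741, 0.0398, 0.0401]
eef_rot: [3.138, -0.0, 0.171]
force: [-0.7, -0.1, 0.3]
grip_width: 0.0002
```

Emit:
{"name": "step_arm", "arguments": {"steps": [{"x":0.0,"y":0.001,"z":0.0,"ax":0.0,"ay":0.0,"az":0.0,"claw":0.0}]}}

```text
time_s: 4.58
ee_pos: [0.4743, 0.0387, 0.0401]
eef_rot: [3.138, -0.0, 0.171]
force: [0.0, 0.7, 0.4]
grip_width: 0.0002
```

Emit:
{"name": "step_arm", "arguments": {"steps": [{"x":0.0,"y":0.001,"z":0.0,"ax":0.0,"ay":0.0,"az":0.0,"claw":0.0}]}}

```text
time_s: 4.67
ee_pos: [0.4744, 0.0377, 0.0401]
eef_rot: [3.138, -0.0, 0.171]
force: [0.0, 0.4, -0.4]
grip_width: 0.0003
```

Emit:
{"name": "step_arm", "arguments": {"steps": [{"x":0.0,"y":0.001,"z":0.0,"ax":0.0,"ay":0.0,"az":0.0,"claw":0.0}]}}

```text
time_s: 4.75
ee_pos: [0.4746, 0.0366, 0.0401]
eef_rot: [3.138, -0.0, 0.171]
force: [-0.9, 0.2, 1.1]
grip_width: 0.0004
```

Emit:
{"name": "step_arm", "arguments": {"steps": [{"x":0.0,"y":0.001,"z":0.0,"ax":0.0,"ay":0.0,"az":0.0,"claw":0.0}]}}

```text
time_s: 4.83
ee_pos: [0.4747, 0.0358, 0.04]
eef_rot: [3.139, 0.0, 0.171]
force: [-2.1, 9.2, 0.6]
grip_width: 0.0005
```

```bash
python3 -c "
from h import *
rep();snap('e')"
```

```text
t 4.8333 fix mm [22.5 -0.1 40. ] rpy deg [1.7983e+02 1.0000e-02 9.8000e+00] F [-2.09  9.19  0.6 ] w 0.0005
```

View pics/e_s.png

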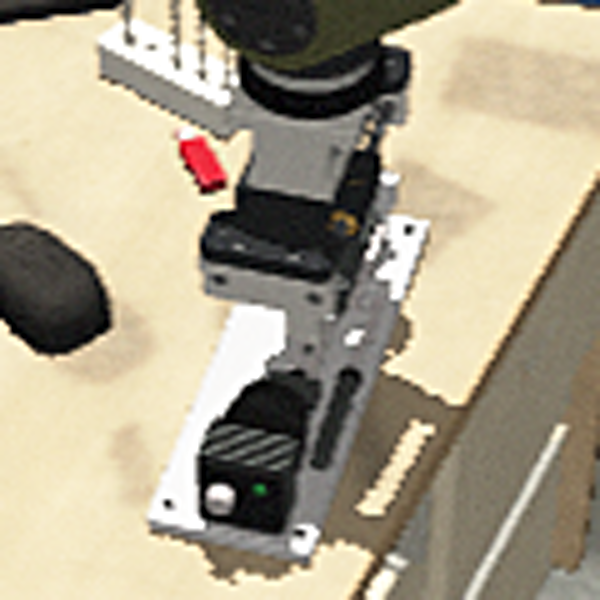

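View pics/e_t.png

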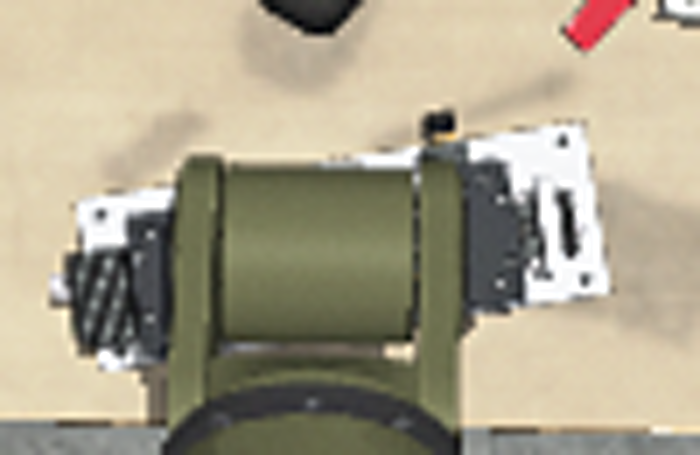

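The force rose to 9 N along the fixture's +x with the tip at x=22.5, a hard stop, so the drill appears home. I'll back off and rise.

Emit:
{"name": "step_arm", "arguments": {"steps": [{"x":0.0,"y":-0.005,"z":0.0,"ax":0.0,"ay":0.0,"az":0.0,"claw":0.0},{"x":0.0,"y":-0.016,"z":0.0,"ax":0.0,"ay":0.0,"az":0.0,"claw":0.0},{"x":0.0,"y":0.0,"z":0.0,"ax":0.0,"ay":0.0,"az":0.0,"claw":0.0}]}}

```text
time_s: 5.18
ee_pos: [0.471, 0.0572, 0.04]
eef_rot: [3.139, 0.0, 0.17]
force: [0.3, 0.1, 0.2]
grip_width: 0.001
```

Emit:
{"name": "step_arm", "arguments": {"steps": [{"x":0.0,"y":-0.001,"z":-0.015,"ax":0.0,"ay":0.0,"az":0.0,"claw":0.0},{"x":0.0,"y":0.0,"z":-0.035,"ax":0.0,"ay":0.0,"az":0.0,"claw":0.0},{"x":0.0,"y":0.0,"z":-0.035,"ax":0.0,"ay":0.0,"az":0.0,"claw":0.0},{"x":0.0,"y":0.0,"z":-0.02,"ax":0.0,"ay":0.0,"az":0.0,"claw":0.0}]}}

```text
time_s: 5.52
ee_pos: [0.468, 0.0585, 0.1442]
eef_rot: [3.139, 0.01, 0.172]
force: [0.2, -0.5, 0.4]
grip_width: 0.0002
```

```bash
python3 -c "
from h import *
rep();snap('f')"
```

```text
t 5.5167 fix mm [ 45.9   2.4 144.2] rpy deg [179.86   0.58   9.86] F [ 0.19 -0.48  0.43] w 0.0002
```

View pics/f_s.png

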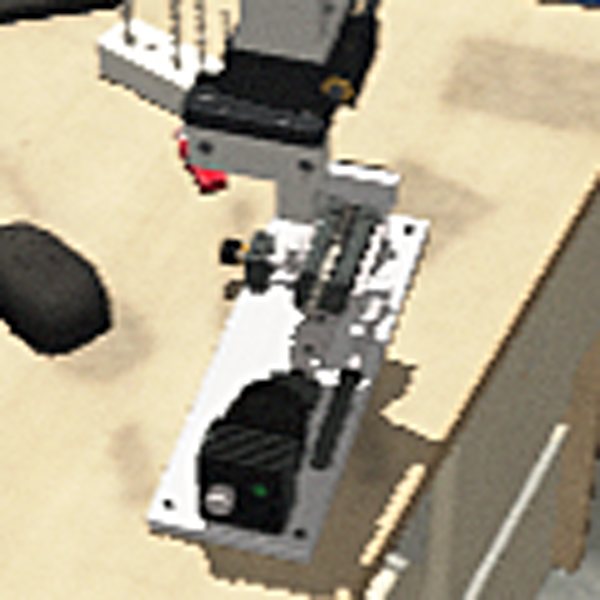

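Emit:
{"name": "step_arm", "arguments": {"steps": [{"x":0.001,"y":0.035,"z":0.0,"ax":0.0,"ay":0.5,"az":0.0,"claw":0.0},{"x":0.0,"y":0.04,"z":0.0,"ax":0.0,"ay":0.0,"az":0.0,"claw":0.0},{"x":0.0,"y":0.04,"z":0.0,"ax":0.0,"ay":0.0,"az":0.0,"claw":0.0},{"x":0.0,"y":0.04,"z":0.0,"ax":0.0,"ay":0.0,"az":0.0,"claw":0.0},{"x":0.0,"y":0.02,"z":0.0,"ax":0.0,"ay":0.0,"az":0.0,"claw":0.0}]}}

```text
time_s: 6.03
ee_pos: [0.5002, -0.1172, 0.1428]
eef_rot: [3.139, -0.002, 0.182]
force: [-0.8, 0.3, -0.4]
grip_width: 0.0001
```

Emit:
{"name": "step_arm", "arguments": {"steps": [{"x":0.0,"y":0.0,"z":0.0,"ax":0.0,"ay":0.0,"az":0.0,"claw":0.0}]}}

```text
time_s: 6.12
ee_pos: [0.5001, -0.1206, 0.1417]
eef_rot: [3.139, -0.001, 0.178]
force: [0.9, -0.5, 0.1]
grip_width: 0.0002
```

```bash
python3 -c "
from h import *
rep();snap('g')"
```

```text
t 6.1167 fix mm [-136.     2.3  141.7] rpy deg [ 1.7983e+02 -7.0000e-02  1.0210e+01] F [ 0.85 -0.53  0.06] w 0.0002
```

View pics/g_s.png

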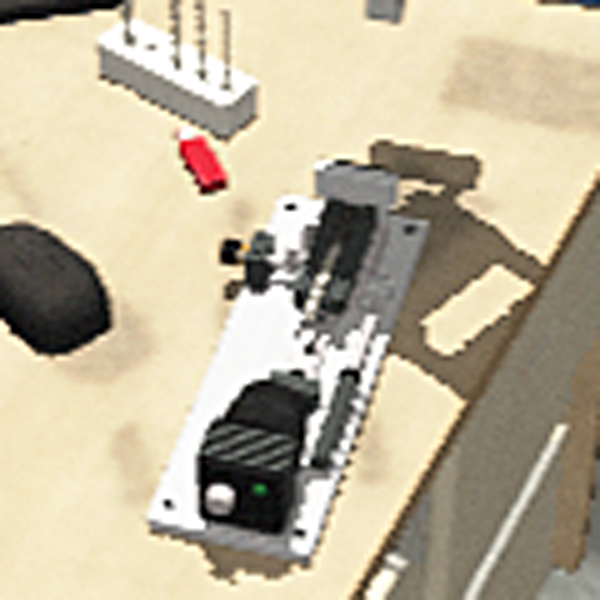

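View pics/g_t.png

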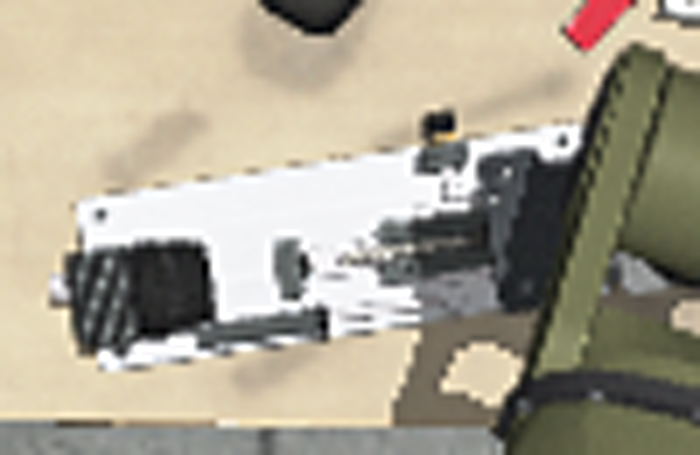

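Run:
```python
from h import *
for n in('top','scene'):
    im,d=vision.camera(n);np.savez(f'pics/{n}1.npz',im=im,d=d)
    im0=np.load(f'pics/{n}0.npz')['im'];d0=np.load(f'pics/{n}0.npz')['d']
    for t,D in(('old',d0),('new',d)):
        r=[]
        (u0,v0)=w2pix(n,fixw(FP,[.02,0,.046])[0]).astype(int)
        for v in range(v0-8,v0+9):
            for u in range(u0-8,u0+9):
                if D[v,u]>0:
                    F=w2f(pix2w(n,u,v,D[v,u]))
                    if -3<F[0]<40 and abs(F[1])<9 and 39<F[2]<56:r.append(F.round().astype(int).tolist())
        print(n,t,sorted(r)[::-1][:12])
a=np.load('pics/top0.npz')['im'][222:242,255:295,::-1];b=np.load('pics/top1.npz')['im'][222:242,255:295,::-1]
cv2.imwrite('pics/cmp.png',cv2.resize(np.vstack([a,b]),None,fx=14,fy=14,interpolation=cv2.INTER_NEAREST))
```

```text
top old [[26, -2, 49], [26, -5, 49], [23, -1, 47], [20, -1, 46], [19, -4, 48], [16, 0, 49], [15, -4, 46], [12, -3, 43], [9, 1, 41], [9, -3, 48], [5, -2, 51], [2, -2, 46]]
top new [[16, 0, 53], [15, -4, 47], [12, -3, 50], [9, 1, 44], [9, -3, 46], [5, -2, 43], [2, -1, 49], [-2, -1, 51], [-2, -4, 46], [-3, -8, 48]]
scene old [[29, 3, 51], [28, 0, 46], [27, 0, 49], [26, 2, 44], [22, 1, 48], [18, 0, 47], [17, 3, 43], [14, 2, 44], [13, 2, 47], [13, -1, 46], [12, 4, 50], [11, 1, 49]]
scene new [[17, 0, 47], [14, 2, 49], [14, 2, 44], [13, -1, 47], [10, 1, 48], [9, 3, 47], [6, 0, 48], [5, 2, 51], [4, 2, 46], [1, 4, 44], [-2, 4, 49], [-2, -8, 42]]
```

View pics/cmp.png

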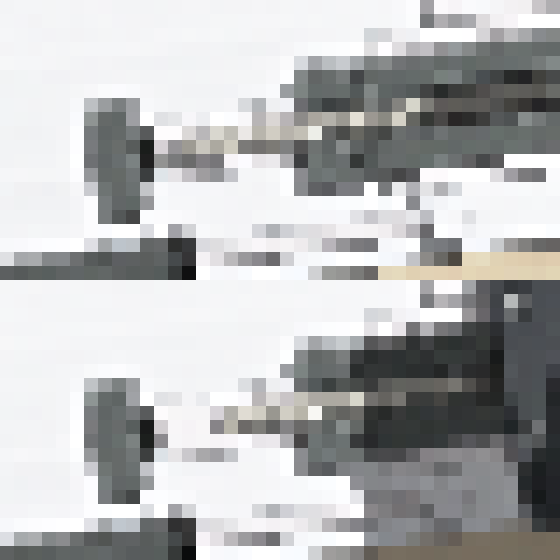

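Compared with the first picture, the drill point moved about 3 px (≈11 mm) towards the end plate, from x≈27 to ≈15, and the carriage stands unchanged. Next I'll descend in front of the pad.

Emit:
{"name": "step_arm", "arguments": {"steps": [{"x":0.001,"y":0.0,"z":0.035,"ax":0.0,"ay":0.0,"az":0.0,"claw":0.0},{"x":0.0,"y":0.0,"z":0.035,"ax":0.0,"ay":0.0,"az":0.0,"claw":0.0},{"x":0.0,"y":0.0,"z":0.015,"ax":0.0,"ay":0.0,"az":0.0,"claw":0.0},{"x":0.0,"y":0.0,"z":0.0,"ax":0.0,"ay":0.0,"az":0.0,"claw":0.0}]}}

```text
time_s: 6.65
ee_pos: [0.5022, -0.1111, 0.0561]
eef_rot: [3.137, -0.006, 0.189]
force: [-0.3, -0.6, -0.8]
grip_width: 0.0008
```

```bash
python3 -c "
from h import *
rep()"
```

```text
t 6.65 fix mm [-127.    -1.4   56.1] rpy deg [179.74  -0.35  10.83] F [-0.27 -0.56 -0.76] w 0.0008
```

Emit:
{"name": "step_arm", "arguments": {"steps": [{"x":-0.001,"y":0.003,"z":0.012,"ax":0.2,"ay":-0.3,"az":0.7,"claw":0.0},{"x":0.0,"y":0.0,"z":0.0,"ax":0.0,"ay":0.0,"az":0.0,"claw":0.0}]}}

```text
time_s: 6.82
ee_pos: [0.5017, -0.1118, 0.0443]
eef_rot: [3.141, -0.0, 0.18]
force: [-0.2, 0.4, -0.0]
grip_width: 0.0005
```

```bash
python3 -c "
from h import *
rep();snap('i')"
```

```text
t 6.8167 fix mm [-127.6   -0.9   44.3] rpy deg [ 1.7998e+02 -1.0000e-02  1.0310e+01] F [-0.18  0.45 -0.  ] w 0.0005
```

View pics/i_s.png

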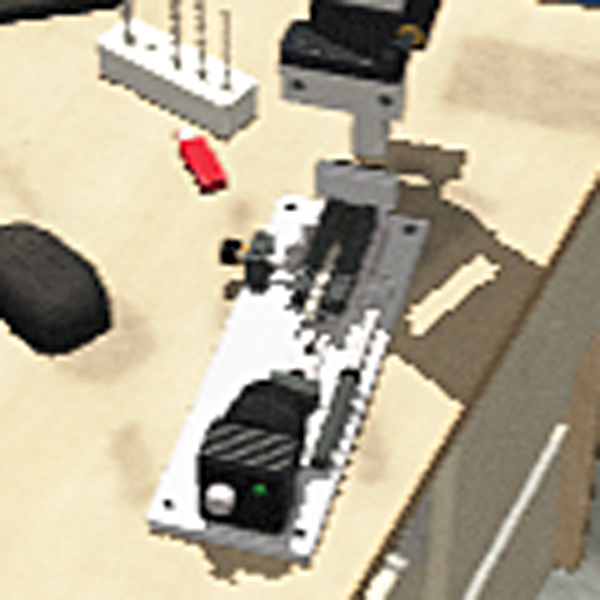

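Emit:
{"name": "step_arm", "arguments": {"steps": [{"x":-0.001,"y":-0.006,"z":0.001,"ax":0.0,"ay":0.0,"az":0.0,"claw":0.0},{"x":0.0,"y":-0.004,"z":0.0,"ax":0.0,"ay":0.0,"az":0.0,"claw":0.0}]}}

```text
time_s: 7.08
ee_pos: [0.5011, -0.1019, 0.0477]
eef_rot: [3.138, -0.007, 0.181]
force: [0.0, -0.3, 0.2]
grip_width: 0.0005
```

Emit:
{"name": "step_arm", "arguments": {"steps": [{"x":0.0,"y":-0.0015,"z":0.0,"ax":0.0,"ay":0.0,"az":0.0,"claw":0.0}]}}

```text
time_s: 7.17
ee_pos: [0.5011, -0.0996, 0.0486]
eef_rot: [3.137, -0.008, 0.182]
force: [0.1, -0.1, 0.1]
grip_width: 0.0004
```

Emit:
{"name": "step_arm", "arguments": {"steps": [{"x":0.0,"y":-0.0015,"z":0.0,"ax":0.0,"ay":0.0,"az":0.0,"claw":0.0}]}}

```text
time_s: 7.25
ee_pos: [0.5011, -0.0977, 0.0493]
eef_rot: [3.137, -0.009, 0.182]
force: [-0.7, 0.0, 0.2]
grip_width: 0.0002
```

```bash
python3 -c "
from h import *
rep()"
```

```text
t 7.25 fix mm [-113.6   -2.7   49.3] rpy deg [179.74  -0.51  10.45] F [-0.7   0.01  0.23] w 0.0002
```

Emit:
{"name": "step_arm", "arguments": {"steps": [{"x":-0.002,"y":0.0,"z":0.006,"ax":0.2,"ay":-0.5,"az":0.3,"claw":0.0}]}}

```text
time_s: 7.33
ee_pos: [0.4998, -0.0977, 0.0445]
eef_rot: [3.139, -0.002, 0.178]
force: [1.1, -0.2, 1.2]
grip_width: 0.0009
```

Emit:
{"name": "step_arm", "arguments": {"steps": [{"x":0.0,"y":-0.001,"z":0.001,"ax":0.0,"ay":0.0,"az":0.0,"claw":0.0}]}}

```text
time_s: 7.42
ee_pos: [0.4993, -0.0969, 0.043]
eef_rot: [3.14, -0.001, 0.177]
force: [-2.0, -4.2, -0.9]
grip_width: 0.0008
```

```bash
python3 -c "
from h import *
rep()"
```

```text
t 7.4167 fix mm [-112.5   -1.1   43. ] rpy deg [ 1.7988e+02 -7.0000e-02  1.0160e+01] F [-2.01 -4.19 -0.9 ] w 0.0008
```

Contact is at x≈-112.6, so slide ≈ x+112.6 mm. I'll push gently.

Emit:
{"name": "step_arm", "arguments": {"steps": [{"x":0.0,"y":-0.001,"z":0.0,"ax":0.0,"ay":0.0,"az":0.0,"claw":0.0},{"x":0.0,"y":-0.0015,"z":0.0,"ax":0.0,"ay":0.0,"az":0.0,"claw":0.0},{"x":0.0,"y":-0.002,"z":0.0,"ax":0.0,"ay":0.0,"az":0.0,"claw":0.0}]}}

```text
time_s: 7.67
ee_pos: [0.4987, -0.0934, 0.0429]
eef_rot: [3.138, -0.001, 0.177]
force: [-0.4, -4.3, 1.2]
grip_width: 0.0001
```

```bash
python3 -c "
from h import *
rep()"
```

```text
t 7.6667 fix mm [-109.    -1.1   42.9] rpy deg [ 1.7979e+02 -7.0000e-02  1.0120e+01] F [-0.45 -4.34  1.19] w 0.0001
```

Emit:
{"name": "step_arm", "arguments": {"steps": [{"x":0.0,"y":-0.002,"z":0.0,"ax":0.0,"ay":0.0,"az":0.0,"claw":0.0},{"x":0.0,"y":-0.002,"z":0.0,"ax":0.0,"ay":0.0,"az":0.0,"claw":0.0},{"x":0.0,"y":-0.002,"z":0.0,"ax":0.0,"ay":0.0,"az":0.0,"claw":0.0},{"x":0.0,"y":-0.002,"z":0.0,"ax":0.0,"ay":0.0,"az":0.0,"claw":0.0},{"x":0.0,"y":-0.002,"z":0.0,"ax":0.0,"ay":0.0,"az":0.0,"claw":0.0}]}}

```text
time_s: 8.08
ee_pos: [0.4971, -0.0847, 0.0429]
eef_rot: [3.134, -0.002, 0.176]
force: [1.7, -9.6, -1.1]
grip_width: 0.0002
```

```bash
python3 -c "
from h import *
rep()"
```

```text
t 8.0833 fix mm [-100.1   -1.1   42.9] rpy deg [ 1.7959e+02 -1.1000e-01  1.0100e+01] F [ 1.66 -9.61 -1.1 ] w 0.0002
```

Emit:
{"name": "step_arm", "arguments": {"steps": [{"x":0.0,"y":-0.002,"z":0.0,"ax":0.2,"ay":0.0,"az":0.0,"claw":0.0},{"x":0.0,"y":-0.002,"z":0.0,"ax":0.2,"ay":0.0,"az":0.0,"claw":0.0},{"x":0.0,"y":-0.002,"z":0.0,"ax":0.1,"ay":0.0,"az":0.0,"claw":0.0},{"x":0.0,"y":-0.002,"z":0.0,"ax":0.1,"ay":0.0,"az":0.0,"claw":0.0},{"x":0.0,"y":-0.002,"z":0.0,"ax":0.1,"ay":0.0,"az":0.0,"claw":0.0}]}}

```text
time_s: 8.5
ee_pos: [0.4959, -0.0773, 0.0429]
eef_rot: [3.141, -0.003, 0.176]
force: [1.4, -10.5, -2.7]
grip_width: 0.0005
```

```bash
python3 -c "
from h import *
rep()"
```

```text
t 8.5 fix mm [-92.6  -1.1  42.9] rpy deg [179.96  -0.18  10.11] F [  1.36 -10.48  -2.67] w 0.0005
```

Slide ≈ 20 mm.

Emit:
{"name": "step_arm", "arguments": {"steps": [{"x":0.0,"y":-0.002,"z":0.0,"ax":0.0,"ay":0.0,"az":0.0,"claw":0.0},{"x":0.0,"y":-0.002,"z":0.0,"ax":0.1,"ay":0.0,"az":0.0,"claw":0.0},{"x":0.0,"y":-0.002,"z":0.0,"ax":0.0,"ay":0.0,"az":0.0,"claw":0.0},{"x":0.0,"y":-0.002,"z":0.0,"ax":0.1,"ay":0.0,"az":0.0,"claw":0.0},{"x":0.0,"y":-0.0015,"z":0.0,"ax":0.0,"ay":0.0,"az":0.0,"claw":0.0}]}}

```text
time_s: 8.92
ee_pos: [0.4946, -0.07, 0.0428]
eef_rot: [3.139, -0.004, 0.176]
force: [0.2, -8.1, -0.2]
grip_width: 0.0002
```

```bash
python3 -c "
from h import *
rep()"
```

```text
t 8.9167 fix mm [-85.3  -1.2  42.8] rpy deg [179.87  -0.24  10.09] F [ 0.18 -8.13 -0.23] w 0.0002
```

Emit:
{"name": "step_arm", "arguments": {"steps": [{"x":0.0,"y":-0.0018,"z":0.0,"ax":0.0,"ay":0.0,"az":0.0,"claw":0.0},{"x":0.0,"y":-0.0018,"z":0.0,"ax":0.1,"ay":0.0,"az":0.0,"claw":0.0},{"x":0.0,"y":-0.0018,"z":0.0,"ax":0.0,"ay":0.0,"az":0.0,"claw":0.0}]}}

```text
time_s: 9.17
ee_pos: [0.4938, -0.0649, 0.0428]
eef_rot: [3.14, -0.005, 0.176]
force: [0.7, -5.6, 0.3]
grip_width: 0.0002
```

Emit:
{"name": "step_arm", "arguments": {"steps": [{"x":0.0,"y":-0.0018,"z":0.0,"ax":0.0,"ay":0.0,"az":0.0,"claw":0.0}]}}

```text
time_s: 9.25
ee_pos: [0.4935, -0.0631, 0.0428]
eef_rot: [3.139, -0.005, 0.176]
force: [-0.1, -5.7, -1.3]
grip_width: 0.0004
```

Emit:
{"name": "step_arm", "arguments": {"steps": [{"x":0.0,"y":-0.0016,"z":0.0,"ax":0.0,"ay":0.0,"az":0.0,"claw":0.0}]}}

```text
time_s: 9.33
ee_pos: [0.4932, -0.0616, 0.0428]
eef_rot: [3.139, -0.005, 0.176]
force: [0.3, -5.8, -1.1]
grip_width: 0.0004
```

```bash
python3 -c "
from h import *
rep()"
```

```text
t 9.3333 fix mm [-76.7  -1.3  42.8] rpy deg [179.85  -0.28  10.08] F [ 0.28 -5.81 -1.13] w 0.0004
```

Slide is about 36 mm and the force has fallen to the spring alone, so the pin has passed. I'll ease a little further, stop, and retreat slowly so the carriage is let down onto the pin.

Emit:
{"name": "step_arm", "arguments": {"steps": [{"x":0.0,"y":-0.001,"z":0.0,"ax":0.0,"ay":0.0,"az":0.0,"claw":0.0},{"x":0.0,"y":-0.0005,"z":0.0,"ax":0.0,"ay":0.0,"az":0.0,"claw":0.0},{"x":0.0,"y":0.0,"z":0.0,"ax":0.0,"ay":0.0,"az":0.0,"claw":0.0}]}}

```text
time_s: 9.58
ee_pos: [0.4929, -0.0599, 0.0429]
eef_rot: [3.138, -0.005, 0.176]
force: [0.7, -5.5, -0.7]
grip_width: 0.0004
```

Emit:
{"name": "step_arm", "arguments": {"steps": [{"x":0.0,"y":0.0008,"z":0.0,"ax":0.0,"ay":0.0,"az":0.0,"claw":0.0},{"x":0.0,"y":0.001,"z":0.0,"ax":0.0,"ay":0.0,"az":0.0,"claw":0.0},{"x":0.0,"y":0.001,"z":0.0,"ax":0.0,"ay":0.0,"az":0.0,"claw":0.0}]}}

```text
time_s: 9.83
ee_pos: [0.4934, -0.0625, 0.0428]
eef_rot: [3.138, -0.005, 0.177]
force: [0.1, -4.7, -0.3]
grip_width: 0.0006
```

Emit:
{"name": "step_arm", "arguments": {"steps": [{"x":0.0,"y":0.001,"z":0.0,"ax":0.0,"ay":0.0,"az":0.0,"claw":0.0},{"x":0.0,"y":0.001,"z":0.0,"ax":0.0,"ay":0.0,"az":0.0,"claw":0.0}]}}

```text
time_s: 10.0
ee_pos: [0.4937, -0.0646, 0.0428]
eef_rot: [3.138, -0.005, 0.177]
force: [0.6, -5.4, 0.5]
grip_width: 0.0002
```

```bash
python3 -c "
from h import *
rep()"
```

```text
t 10.0 fix mm [-79.8  -1.3  42.8] rpy deg [179.78  -0.29  10.13] F [ 0.63 -5.44  0.54] w 0.0002
```

Emit:
{"name": "step_arm", "arguments": {"steps": [{"x":0.0,"y":0.001,"z":0.0,"ax":0.0,"ay":0.0,"az":0.0,"claw":0.0}]}}

```text
time_s: 10.08
ee_pos: [0.4939, -0.0657, 0.0428]
eef_rot: [3.138, -0.005, 0.177]
force: [0.2, -3.9, 0.3]
grip_width: 0.0004
```

Emit:
{"name": "step_arm", "arguments": {"steps": [{"x":0.0,"y":0.001,"z":0.0,"ax":0.0,"ay":0.0,"az":0.0,"claw":0.0}]}}

```text
time_s: 10.17
ee_pos: [0.494, -0.0666, 0.0428]
eef_rot: [3.138, -0.005, 0.177]
force: [0.3, -0.2, -0.5]
grip_width: 0.0
```

Emit:
{"name": "step_arm", "arguments": {"steps": [{"x":0.0,"y":0.001,"z":0.0,"ax":0.0,"ay":0.0,"az":0.0,"claw":0.0}]}}

```text
time_s: 10.25
ee_pos: [0.4941, -0.0673, 0.0427]
eef_rot: [3.139, -0.005, 0.176]
force: [0.1, 0.8, -0.8]
grip_width: 0.0002
```

```bash
python3 -c "
from h import *
rep()"
```

```text
t 10.25 fix mm [-82.5  -1.1  42.7] rpy deg [179.85  -0.26  10.11] F [ 0.1   0.81 -0.8 ] w 0.0002
```

The force went to zero at x≈-81.3 (slide ≈ 32 mm), so the carriage rests on the pin. Next I'll retreat along −x, rise and check by camera.

Emit:
{"name": "step_arm", "arguments": {"steps": [{"x":0.0,"y":0.004,"z":0.0,"ax":0.0,"ay":0.0,"az":0.0,"claw":0.0},{"x":0.0,"y":0.015,"z":0.0,"ax":0.0,"ay":0.0,"az":0.0,"claw":0.0},{"x":0.0,"y":0.025,"z":0.0,"ax":0.0,"ay":0.0,"az":0.0,"claw":0.0},{"x":0.0,"y":0.02,"z":-0.005,"ax":0.0,"ay":0.0,"az":0.0,"claw":0.0},{"x":0.0,"y":0.0,"z":-0.02,"ax":0.0,"ay":0.0,"az":0.0,"claw":0.0}]}}

```text
time_s: 10.67
ee_pos: [0.5037, -0.1311, 0.0649]
eef_rot: [-3.139, 0.001, 0.179]
force: [-0.6, 0.1, 0.9]
grip_width: 0.0002
```

Emit:
{"name": "step_arm", "arguments": {"steps": [{"x":0.0,"y":0.005,"z":-0.035,"ax":0.0,"ay":0.0,"az":0.0,"claw":0.0},{"x":0.0,"y":0.01,"z":-0.035,"ax":0.0,"ay":0.0,"az":0.0,"claw":0.0},{"x":-0.02,"y":0.03,"z":-0.01,"ax":0.0,"ay":0.0,"az":0.0,"claw":0.0},{"x":-0.02,"y":0.03,"z":0.0,"ax":0.0,"ay":0.0,"az":0.0,"claw":0.0},{"x":0.0,"y":0.0,"z":0.0,"ax":0.0,"ay":0.0,"az":0.0,"claw":0.0}]}}

```text
time_s: 11.08
ee_pos: [0.4776, -0.2159, 0.1512]
eef_rot: [-3.139, -0.001, 0.182]
force: [-1.2, 0.6, -0.4]
grip_width: 0.0006
```

Run:
```python
from h import *
rep();snap('j')
for n in('top','scene'):
    im,d=vision.camera(n);np.savez(f'pics/{n}2.npz',im=im,d=d)
    for t in '12':
        D=np.load(f'pics/{n}{t}.npz')['d'];r=[];pl=[]
        v,u=np.mgrid[0:420,0:560]
        c=w2pix(n,fixw(FP,[0,0,.046])[0]).astype(int)
        for v in range(c[1]-40,c[1]+40):
            for u in range(c[0]-45,c[0]+45):
                if D[v,u]>0:
                    F=w2f(pix2w(n,u,v,D[v,u]))
                    if 2<F[0]<75 and abs(F[1])<9 and 39<F[2]<56:r.append(F.round().astype(int).tolist())
                    if abs(F[1])<24 and 58<F[2]<72 and -105<F[0]<-35:pl.append(F)
        print(n,t,'drill',sorted(r)[::-1][:8],'plate',np.mean(pl,0).round(1) if pl else None)
```

```text
t 11.0833 fix mm [-225.9   41.2  151.2] rpy deg [-1.7988e+02 -4.0000e-02  1.0400e+01] F [-1.19  0.64 -0.38] w 0.0006
top 1 drill [[16, 0, 53], [15, -4, 47], [12, -3, 50], [9, 1, 44], [9, -3, 46], [5, -2, 43]] plate None
top 2 drill [[48, -2, 48], [47, -5, 46], [44, -1, 48], [41, -1, 52], [40, -4, 51], [38, 0, 42], [37, -4, 50], [33, -3, 51]] plate [-57.7  -0.3  64.2]
scene 1 drill [[17, 0, 47], [14, 2, 49], [14, 2, 44], [13, -1, 47], [10, 1, 48], [9, 3, 47], [6, 0, 48], [5, 2, 51]] plate [-85.8   1.   63. ]
scene 2 drill [[48, 3, 43], [48, 0, 46], [47, 2, 46], [45, 2, 48], [45, -1, 47], [40, 1, 46], [39, 3, 46], [36, 2, 46]] plate [-54.5   1.3  62.5]
```

View pics/j_s.png

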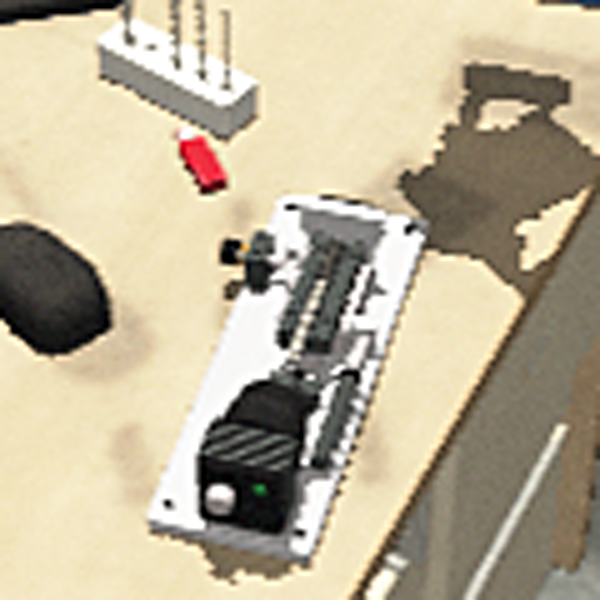

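View pics/j_t.png

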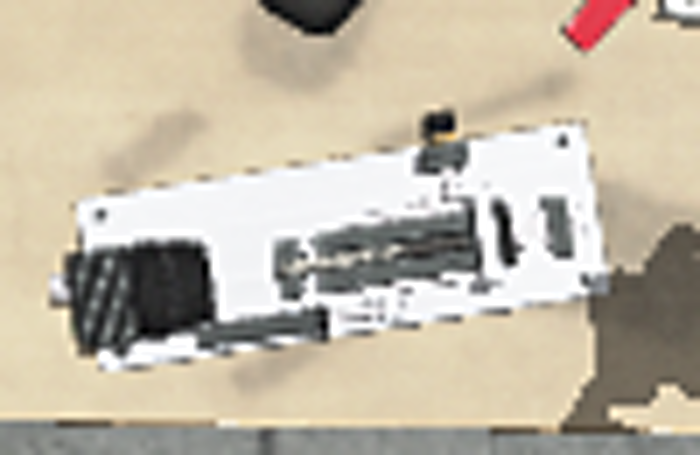

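Both cameras show the carriage moved about 31–32 mm and still standing there. The drill point moved by the same 32 mm, with its tip at (285,262) in the top crop, clear of the lens. Mouse, memory stick and tool block are unmoved and the robot is clear.

```bash
python3 -c "
from h import *
print(ticket.hand_in())"
```

```text
the job is handed in; nothing more can be done
None
```

The drill is home against the end plate and the carriage rests latched on the stop pin. I handed the job in at about 11 s, with the robot clear of the fixture.

- **Drill:** I pushed it by its point with the closed fingertips until it stopped hard, at about 9 N. The images show the point moved back about 11 mm. The fingertip positions at the drill stop and at first contact with the pad also fit the shank touching the end plate.
- **Carriage:** I pushed the rubber pad to a slide of about 37–38 mm, well short of the far stop, with at most about 10 N. The push dropped to the spring alone once the pin had sprung in. I then eased back, and the contact force went to zero at a slide of about 32 mm.
- **Last camera check:** The scene camera shows the carriage's end plate about 31 mm further on. Both cameras show the drill point about 32 mm further on, so the drill stayed home with the carriage. In the close-up pictures the mouse and memory stick had not moved. I did not re-check the other bystanders, but the arm never went near them.

**Limits of the checks:**
- The measured point position reads about 3 mm further out than the nominal home position. It did so both before and after the carriage push, which is within calibration and pixel error.
- One pixel is about 3.5 mm in the top view, so the pictures alone cannot rule out a gap of under about 2 mm at the shank. For that I rely on the force reading.

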